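# Load the sample carrier under the spring-closed flap of a light-tight chamber

### The arm

A 6-joint arm with a two-finger parallel gripper is mounted at the origin on the work surface. World frame = base frame: x ahead of the robot, y to its left, z up, the work surface at z = 0. Lengths are in m, angles in rad, forces in N, time in s.
With the tool pointing down it reaches from about 0.325 to 0.925 m from the base axis. Payload 3.1 kg.
Tool frame: the origin (TCP) lies midway between the tips of the shut fingers; the grasp point (between the pads) lies 19 mm behind it (hold_point_z is the z of the grasp point in the tool frame, in m); z points along the fingers, y is the line along which they close (so a half turn about z gives the same grasp; the last joint's range is limited). The gripper opens to 85 mm and grips with 20 to 120 N. Pads are 22 mm wide; open, the fingers measure 114 mm over their backs; the gripper's body (76 mm by 85 mm) begins 54 mm behind the grasp point. The pads swing forward as they close: fully open they stand 13 mm farther back than shut.
Start: joints at [-1.247, 0.217, 1.613, -0, 1.311, -0.112], TCP at [0.264, -0.567, 0.231] pointing down, gripper open.
Joint ranges: [-2.75, 2.75], [-0.78, 2.1], [0.31, 2.55], [-1.13, 4.27], [0.13, 2.63], [-2.58, 2.58]. Speed limits (rad/s): [2.79, 2.79, 3.14, 3.14, 3.14, 3.14].

### API

Orientations are given as a unit quaternion [x, y, z, w].
In Python, from station import * gives the robot as it stands.
- The arm moves only by the tool move_arm, never from a script. Its arguments are lists of equal length, an entry for each row: "linear": the shift along the tool's x, y, z in mm, a list of three; "spin": the turn about the tool's z in rad; "grip": the gripper's target within -1 to 1 (shut at 1, half-way at 0, fully open at -1). In form: {"linear": [[x, y, z], ...], "spin": [spin, ...], "grip": [grip, ...]}. A call has 1 to 8 rows; each row shifts and turns the commanded pose from where the row before left it, along the tool's axes as they then stand; what a row does not reach is not made up. A row lasts 1/12 s, in which the tool goes at most 41.7 mm and 7.16 degrees, less where a joint would pass 70% of its speed; a pose out of reach is approached as far as the arm can. A call is refused whole if a number of a shift passes 41.7 or a number of a turn 0.125, either way. A call with a gripper value outside its range is refused whole. The fingers move at their own pace and stop on an object; "grip_force" is the grip in N (left out, the last holds). Time passes only in rows, so rows that do not move let the fingers close. It gives the time, the measured TCP pose, the force, the opening and the grip force at its end, in the units of the state.
- state(): the state, without advancing time (a new reading comes with each control period).
- get_image(name): name is "scene" or "top" or "wrist"; returns (picture, depth): 480x640x3 uint8, blue, green, red; 480x640 float32, m along the optical axis (not along the pixel's ray), 0 where there is no reading.
- camera_info(name): a dict with "mtx" (3x3 intrinsics, pixels), "T" (4x4, takes a point from camera to world coordinates). Camera axes: x right, y up, looking along -z (the intrinsics and any distortion apply to the point x, -y, -z); pixel columns grow to the right and rows downward; lengths in m; the calibration is good to about 2 mm. A picture is of the moment at which its call begins: read the wrist's pose just before it. camera_info takes no time and is no camera call; for the wrist camera it gives the pose at the moment of the call.
- hand_in(): hands the job in; it is judged then, once.
Trained networks look in the newest picture that a camera, given by its name, has taken for a name from the list of things; names that differ only in an ending like _2 or _b are one class to them, and where a whole thing is asked for, a point or a joint stands for the part that bears it (a point fixed in the world has none). Each returns a list of dicts, best first, with "p" (0 to 1); they miss things now and then, are a little off and sometimes report something else, mostly with a low value. They report only what shows in the picture. A call takes as long as a camera call. They do not tell look-alikes from the thing itself.
- outline_of(camera, name): "pixels" (480x640 bool, what is visible of it) and "at" ([column, row] in pixels, amid what is visible of it).
The state is a dict: "clock": time; "q": joint angles; "joint_velocities": joint speeds; "tau": joint torques, N m; "eef_pos": TCP position; "orientation": TCP orientation; "contact_force": force on the tool from outside, world axes, zero at the start; "ft_torque": the same for the moment, N m; "opening": finger opening in m; "grip_force": force on a finger pad.
Only numpy, scipy, OpenCV 4.12 (cv2) and the standard library are available. Lean on these libraries where they do the work, as an engineer would, in place of code of your own. Each camera call takes 0.05 s, during which the arm holds its last target. There are 200 camera calls.

### The job

Load the sample: press the chamber's thumb plate down with one fingertip so that its spring flap stands well open, and while you hold it so, push the carrier with the other fingertip straight in under the flap until its upright end plate is flush against the chamber front. Keep the flap up off the sample the whole way in, and only with the carrier home let go, so that the flap closes fully. Nothing is to be picked up or tipped, and leave the other things on the table alone.

Things in the scene. Friction and masses are not known exactly. Their poses are not given: they have to be found in the camera images.
- station: Sample station, fixed to the table: dark steel base plate 225 x 122 x 8 mm (x -100 to 125 mm) with a black chamber on its far part. Frame: +x the push direction, +y left, z up; origin on the table surface, in the plane of the chamber's front face, on the track's centre line. The carrier slides on the base plate (z = 8 mm) between two guide bars 7 mm high, inner faces at y = -29.5 and +29.5 mm.
- front (a point): Top middle of the chamber's front face (station x = 0, y = 0, z = 60 mm), a point in its open slot: the face has an opening from y = -30 to +30 mm. Its cheeks on both sides of it, out to y = +56 and -44 mm and 60 mm high, stop the carrier's end plate. The chamber runs back to x = 118 mm, walls up to 46 mm; a fibre port behind it sticks out to x = 162 mm at z = 28 mm.
- hinge (a point): Middle of the flap's hinge line, which runs along station x at y = +64 mm, z = 47 mm. The flap is a flat aluminium lid over the chamber, right (-y) of the hinge: 46 to 49 mm high when closed, y -42 to +64 mm, x 6 to 118 mm. Opening, its right side swings up, to 112 mm above the table at most; the ribbed thumb plate left of the hinge goes down.
- skirt (a point): Middle of the lower edge of the flap's skirt: a 4 mm thick wall (station x = 6 to 10 mm, y = -33 to +36 mm) hanging from the lid, which closes the front opening down to z = 19 mm when the flap is closed. The carrier's slide plate passes under it, the sample does not. At home the skirt closes down between end plate and sample.
- flap (a joint): Opening angle of the flap in rad: 0 closed, 0.66 fully open at its stop. A spring and the flap's weight close it as soon as it is let go; about 3 to 6 N on the thumb plate opens it. The skirt clears the sample from about 0.40 rad; 0.50 or more is comfortable.
- thumb (a point): Point on the ribbed top of the flap's thumb plate, half-way along it (station x = 32.5 mm), 32 mm out from the hinge line. The plate: 135 mm along the hinge (x = -35 to +100 mm), 50 mm out to the left of it, 4 mm thick. At flap angle q it slopes up and outward at 0.70 - q rad; outer edge 81 mm above the table when closed. A fingertip pressing it may slide along x at constant height.
- carrier: Loose sample carrier, about 0.42 kg, on the track before the chamber, its nose already under the skirt, 50 to 72 mm short of home. Axes as the station's. Origin on its underside, on its centre line, in the plane of its end plate's front (+x) face. Home: station x = 0, z = 8 mm, end plate touching the chamber front. Slide plate 56 mm wide, 8 mm thick, carrier x = -8 to +80 mm.
- end_plate (a point): Middle of the top rear edge of the carrier's upright end plate, 84 mm above the table. The plate is 8 mm thick (carrier x = -8 to 0), 84 mm wide, from 9 to 76 mm above the carrier's underside. Its rear (-x) face, flat and free, is the one to push on.
- sample (a point): Top middle of the sample, a glass rod 14 mm in diameter lying on a brass block on the carrier: carrier x = 18 to 48 mm, y = -14 to +14 mm, its top 30.5 mm above the carrier's underside (38.5 mm above the table).
- lens_mount: Bystander: round black lens holder on a post and round foot, 48 mm wide, 100 mm tall. Origin under its centre.
- objective: Bystander: microscope objective (black, steel and brass rings) standing upright, 29 mm in diameter, 48 mm tall. Origin under its centre.
- spare_block: Bystander: brass V-block without rod, 40 x 30 x 25 mm. Origin under its centre.
- cleaner_bottle: Bystander: small amber bottle with black cap, 38 mm in diameter, 75 mm tall. Origin under its centre.
- ball_driver: Bystander: black-handled screwdriver-like driver, 170 mm long, lying on the table.
- screw_tray: Bystander: grey open tray 100 x 70 x 22 mm with screws and washers. Origin under its centre.
- mirror_mount: Bystander: square black mirror mount 50 x 50 mm, about 43 mm deep, standing. Origin under its front plate.
Mind the look-alikes: they are no part of the job. Of the things like the carrier, leave any that is blue or orange; of the rest the smaller one is meant.

How it is judged:
By the outcome, as a careful person would: the job done as asked, in the order asked, and still so for the second after the job is handed in, with the robot touching nothing.
It also fails if it takes over 51 s, if anything falls off the work surface, if the arm or the gripper's body presses on something with over 40 N, if the wrist force passes 120 N, or if a joint passes its speed limit or range.

## Working session

There is one attempt and no reset: what is moved stays moved. The work goes in short steps, Python scripts to look and compute and a tool call to move; the robot and the scene stay as the last step left them, time stands still between calls to the robot, and variables do not carry over. Pictures are saved under pics/ and viewed, at most 10 in all, crops included, and the job is handed in when it is done.

Besides the shell and the picture viewer there is one more tool, called after ">>>" as name(argument=value, ...) on one line, values as JSON. move_arm: Moves the arm, as the interface text tells. Its arguments: {"type":"object","properties":{"linear":{"type":"array"},"spin":{"type":"array"},"grip":{"type":"array"},"grip_force":{"type":"number"}},"required":["linear","spin","grip"]}

```bash
mkdir -p pics; ls
python3 - <<'E'
from station import *
import cv2
for n in ("scene","top"):
    im,d=get_image(n); cv2.imwrite(f"pics/{n}0.png",im)
    i=camera_info(n); print(n,i)
    for k in ("carrier","station","end_plate","thumb","sample","flap"):
        try:
            for r in outline_of(n,k)[:4]: print(n,k,round(r["p"],2),r["at"],r["pixels"].sum())
        except Exception as e: print(k,e)
print(state())
E
```

```text
pics
scene {'mtx': array([[458.11906398,   0.        , 325.04202667],
       [  0.        , 458.11906398, 242.50251332],
       [  0.        ,   0.        ,   1.        ]]), 'T': array([[ 0.83004494, -0.40782306,  0.38040209,  0.90944682],
       [ 0.55738661,  0.58390844, -0.5902297 , -0.56367151],
       [ 0.01858929,  0.70194821,  0.71198536,  0.78572365],
       [ 0.        ,  0.        ,  0.        ,  1.        ]])}
scene carrier 0.88 [284.0, 306.7] 1239
scene carrier 0.85 [255.8, 241.9] 784
scene carrier 0.8 [421.2, 293.4] 1254
scene carrier 0.74 [189.6, 272.3] 2014
scene station 0.93 [338.9, 314.0] 6668
scene end_plate 0.84 [422.6, 295.5] 1279
scene end_plate 0.77 [192.3, 275.8] 1902
scene end_plate 0.75 [257.3, 238.9] 807
scene end_plate 0.58 [282.9, 310.5] 1348
scene thumb 0.91 [344.2, 300.6] 4049
scene sample 0.86 [191.7, 275.4] 1983
scene sample 0.83 [425.6, 293.9] 1236
scene sample 0.67 [285.2, 311.5] 1350
scene sample 0.66 [255.5, 240.7] 789
scene flap 0.66 [341.4, 301.4] 4029
scene flap 0.25 [285.4, 309.9] 1228
top {'mtx': array([[568.56722244,   0.        , 325.0932890
[... 997 characters left out ...]
1.24719921e+00,  2.16838549e-01,  1.61335726e+00, -2.85912344e-05,
        1.31127717e+00, -1.12219929e-01]), 'joint_velocities': array([-1.31731212e-05, -1.74875589e-03,  1.01342887e-03, -2.12980901e-04,
        9.82304815e-04,  5.81895823e-04]), 'tau': array([-1.08729964e-06, -3.96735013e+01, -3.04163218e+01, -1.75674500e-04,
        7.01836561e-04, -8.71191844e-06]), 'eef_pos': array([ 0.26385934, -0.56661869,  0.23136079]), 'orientation': array([ 9.76350942e-01,  2.16191662e-01, -7.42778092e-06,  6.09600202e-05]), 'contact_force': array([ 0.70113237, -0.02819008, -0.05051956]), 'ft_torque': array([ 0.01963979, -0.00695941,  0.0729881 ]), 'grip_force': 0.0, 'opening': 0.08550081819823645}
```

Run:
```python
import cv2
a=cv2.imread("pics/scene0.png")[190:390,130:480]; b=cv2.imread("pics/top0.png")[130:390,240:540]
cv2.imwrite("pics/sc.png",cv2.resize(a,(800,457),interpolation=cv2.INTER_CUBIC)); cv2.imwrite("pics/tc.png",cv2.resize(b,(690,598),interpolation=cv2.INTER_CUBIC))
```

```text
(no output)
```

View pics/sc.png

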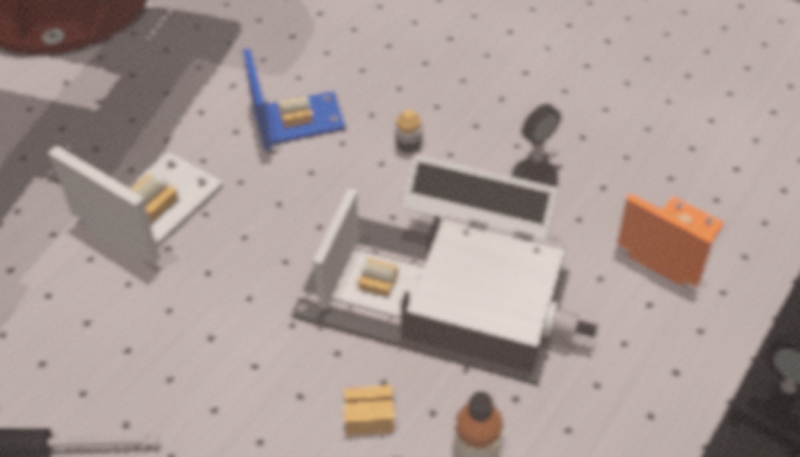

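View pics/tc.png

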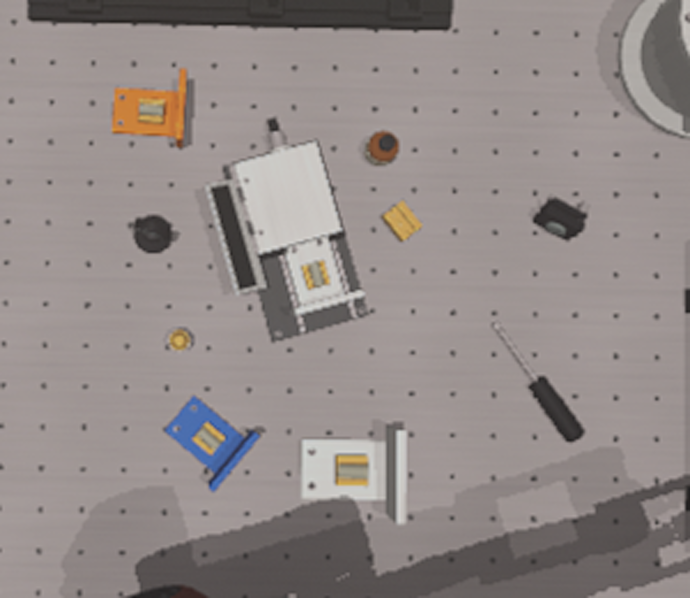

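Carrier-like things in the top picture: orange (306,178), blue (332,320), large grey (397,335) and small grey on the track (376,249). The blue and orange ones are excluded. The small grey one on the track is the one meant: it is smaller than the other grey one and its nose is at the chamber. The sc.png crop (carrier at about 284,307 in the full scene picture) enlarges it.

```bash
cat > h.py <<'E'
from station import *
import numpy as np, cv2
def cloud(n):
    T=camera_info(n)["T"].copy(); K=camera_info(n)["mtx"]; im,d=get_image(n)
    v,u=np.mgrid[:480,:640]
    P=np.stack([(u-K[0,2])/K[0,0]*d,-(v-K[1,2])/K[1,1]*d,-d],-1)
    return im,d,P@T[:3,:3].T+T[:3,3],T,K
def proj(P,T,K):
    p=(np.asarray(P)-T[:3,3])@T[:3,:3]
    return np.stack([K[0,2]+K[0,0]*p[...,0]/-p[...,2],K[1,2]-K[1,1]*p[...,1]/-p[...,2]],-1)
def fitlid(P,m):
    "station pose from the lid (z 46-49, x 6..118, y -42..64)"
    q=P[m&(P[...,2]>.043)&(P[...,2]<.053)]
    return q
E
python3 - <<'E'
from h import *
for n in ("top","scene"):
    im,d,P,T,K=cloud(n)
    for k in ("flap","carrier","station"):
        for r in outline_of(n,k)[:4]:
            m=r["pixels"]&(d>0); q=P[m]
            print(n,k,r["p"].__round__(2),np.median(q,0).round(3),np.percentile(q[:,2],[2,25,50,75,98]).round(3),len(q))
            if k in("flap","station"):
                l=q[(q[:,2]>.042)&(q[:,2]<.053)]
                (c,s,a)=cv2.minAreaRect((l[:,:2]*1000).astype(np.float32)); print("  lid",len(l),c,s,a)
E
```

```text
top flap 0.94 [ 0.638 -0.067  0.051] [0.042 0.048 0.051 0.056 0.081] 2183
  lid 1337 (633.9353637695312, -88.16061401367188) (145.26873779296875, 118.76283264160156) 18.074832916259766
top carrier 0.92 [ 0.558 -0.127  0.019] [0.009 0.015 0.019 0.031 0.088] 633
top carrier 0.81 [0.756 0.075 0.01 ] [0.001 0.007 0.01  0.023 0.081] 636
top carrier 0.8 [ 0.361 -0.005  0.011] [-0.     0.007  0.011  0.026  0.079] 711
top carrier 0.75 [ 0.327 -0.185  0.014] [0.001 0.01  0.014 0.038 0.101] 1328
top station 0.62 [ 0.617 -0.083  0.047] [-0.     0.013  0.047  0.053  0.08 ] 3547
  lid 1408 (625.6951904296875, -91.53002166748047) (226.6298065185547, 120.48268127441406) 17.107906341552734
scene flap 0.56 [ 0.637 -0.061  0.05 ] [0.044 0.048 0.05  0.059 0.079] 4194
  lid 2773 (630.5821533203125, -91.53659057617188) (154.7097625732422, 116.8344497680664) 16.13776206970215
scene carrier 0.9 [ 0.541 -0.138  0.029] [0.014 0.016 0.029 0.056 0.085] 1210
scene carrier 0.9 [0.76  0.036 0.038] [0.003 0.014 0.038 0.061 0.077] 1229
scene carrier 0.88 [ 0.339 -0.222  0.029] [0.    0.011 0.029 0.068 0.098] 2035
scene carrier 0.88 [ 0.369 -0.012  0.009] [0.001 0.007 0.009 0.028 0.077] 802
scene station 0.88 [ 0.633 -0.087  0.048] [0.004 0.017 0.048 0.051 0.078] 6647
  lid 2908 (633.2244873046875, -91.30873107910156) (157.6298065185547, 120.47960662841797) 17.237491607666016
```

```bash
cat >> h.py <<'E'
from scipy.optimize import least_squares
from scipy.spatial.transform import Rotation as R
def sbox(p,lo,hi):
    lo,hi=np.array(lo),np.array(hi); q=np.abs(p-(lo+hi)/2)-(hi-lo)/2
    return np.linalg.norm(np.maximum(q,0),axis=1)+np.minimum(q.max(1),0)
def sta(P,v):
    c,s=np.cos(v[2]),np.sin(v[2]); q=(P-[v[0],v[1],0])*1000
    return np.c_[c*q[:,0]+s*q[:,1],-s*q[:,0]+c*q[:,1],q[:,2]-v[4]*1000]
def model(P,v):
    p=sta(P,v); cx=v[3]*1000
    th=p-[0,64,47]; c,s=np.cos(.7),np.sin(.7); th=np.c_[th[:,0],c*th[:,1]+s*th[:,2],-s*th[:,1]+c*th[:,2]]
    k=p-[cx,0,8]
    D=[sbox(p,[-100,-61,0],[125,61,8]),sbox(p,[0,-44,0],[118,56,46]),sbox(p,[6,-42,46],[118,64,49]),
       sbox(p,[0,-44,0],[10,-30,60]),sbox(p,[0,30,0],[10,56,60]),
       sbox(th,[-35,0,-2],[100,50,2]),sbox(k,[-8,-28,0],[80,28,8]),sbox(k,[-8,-42,9],[0,42,76]),sbox(k,[18,-14,8],[48,14,30])]
    return np.min(np.abs(D),0)
def fit(P,v0):
    q=sta(P,v0); m=(q[:,0]>-105)&(q[:,0]<125)&(q[:,1]>-62)&(q[:,1]<112)&(q[:,2]>12)&(q[:,2]<90); P=P[m]
    r=least_squares(lambda v:model(P,v),v0,loss="soft_l1",f_scale=2.,x_scale=[.01,.01,.05,.01,.003])
    e=model(P,r.x); return r.x,np.median(e),len(P)
E
python3 - <<'E'
from h import *
A=[]
for n in ("top","scene"):
    im,d,P,T,K=cloud(n); Q=P[d>0]; A.append(Q)
    for c0 in (-.05,-.062,-.072): print(n,c0,[np.round(x,4) for x in fit(Q,[.58,-.118,.297,c0,0])])
print(fit(np.vstack(A),[.58,-.118,.297,-.06,0]))
T=camera_info("wrist")["T"]; s=state(); Rt=R.from_quat(s["orientation"]).as_matrix()
print((Rt.T@(T[:3,3]-s["eef_pos"])).round(3),(Rt.T@T[:3,:3]).round(2),camera_info("wrist")["mtx"][0])
E
```

```text
top -0.05 [array([ 0.5963, -0.1173,  0.2897, -0.07  ,  0.0026]), np.float64(1.3727), np.int64(3021)]
top -0.062 [array([ 0.5963, -0.1173,  0.2894, -0.0707,  0.0025]), np.float64(1.3722), np.int64(3021)]
top -0.072 [array([ 0.5963, -0.1173,  0.2894, -0.0707,  0.0025]), np.float64(1.3722), np.int64(3021)]
scene -0.05 [array([ 0.5921, -0.1188,  0.2918, -0.0651,  0.0008]), np.float64(0.8214), np.int64(6080)]
scene -0.062 [array([ 0.5921, -0.1188,  0.2918, -0.0651,  0.0008]), np.float64(0.8213), np.int64(6080)]
scene -0.072 [array([ 0.5921, -0.1188,  0.2918, -0.0651,  0.0008]), np.float64(0.8214), np.int64(6080)]
(array([ 0.59357477, -0.11831841,  0.29219129, -0.06666732,  0.00164969]), np.float64(0.9847890792363021), 9101)
[ 0.073  0.002 -0.142] [[ 0.    0.96  0.28]
 [ 1.   -0.    0.  ]
 [ 0.    0.28 -0.96]] [353.94174447   0.         318.56608037]
```

>>> move_arm(linear=[[27,-20,2],[27,-20,2],[27,-20,2],[27,-20,2],[27,-20,2],[27,-20,2],[27,-20,2],[27,-20,2]], spin=[0,0,0,0,0,0,0,0], grip=[-1,-1,-1,-1,-1,-1,-1,-1])

```text
clock: 1.87
eef_pos: [0.3927, -0.3289, 0.2154]
orientation: [0.976, 0.216, 0.0, 0.0]
contact_force: [0.6, -0.9, 0.4]
opening: 0.0851
grip_force: 0.0
```

>>> move_arm(linear=[[27,-20,2],[27,-20,2],[27,-20,2],[27,-20,2],[27,-20,2],[27,-20,2],[27,-20,2],[27,-20,2]], spin=[0,0,0,0,0,0,0,0], grip=[-1,-1,-1,-1,-1,-1,-1,-1])

```text
clock: 2.53
eef_pos: [0.5211, -0.0926, 0.1995]
orientation: [0.976, 0.216, 0.0, 0.0]
contact_force: [0.8, 0.7, -0.4]
opening: 0.0853
grip_force: 0.0
```

>>> move_arm(linear=[[0,0,0],[0,0,0],[0,0,0],[0,0,0],[0,0,0],[0,0,0],[0,0,0],[0,0,0]], spin=[0.112,0.112,0.112,0.112,0.112,0.112,0.112,0.116], grip=[-1,-1,-1,-1,-1,-1,-1,-1])

```text
clock: 3.2
eef_pos: [0.5205, -0.0941, 0.1994]
orientation: [0.973, -0.233, 0.0, 0.0]
contact_force: [0.1, -0.3, -0.9]
opening: 0.0851
grip_force: 0.0
```

```bash
cat >> h.py <<'E'
def tool():
    s=state(); Rt=R.from_quat(s["orientation"]).as_matrix(); return s,Rt
E
python3 - <<'E'
from h import *
s,Rt=tool(); print(s["clock"],s["eef_pos"],np.degrees(np.arctan2(Rt[1,0],Rt[0,0])),s["q"].round(2),s["opening"],s["contact_force"])
im,d,P,T,K=cloud("wrist"); cv2.imwrite("pics/w1.png",im)
Q=P[(d>0)]; Q=Q[Q[:,2]<.1]
print(fit(Q,[.593,-.118,.292,-.066,0]))
# fingers in tool frame
m=(d>0)&(P[...,2]>.12); F=(P[m]-s["eef_pos"])@Rt*1000; F=F[np.abs(F[:,1])<75]
for sgn in (-1,1):
    g=F[(sgn*F[:,1]>20)&(F[:,2]>-50)]; print(sgn,len(g),g.max(0).round(1),g.min(0).round(1))
    for z in range(-50,10,8):
        k=g[(g[:,2]>z)&(g[:,2]<z+8)]
        if len(k): print(z,len(k),np.percentile(k[:,0],[2,98]).round(1),np.percentile(k[:,1],[2,98]).round(1))
E
```

```text
3.2 [ 0.52045655 -0.09412142  0.19942111] -26.913717867433466 [-0.31  0.04  1.87  0.    1.23  1.73] 0.0851140399680933 [ 0.12161624 -0.3332719  -0.89287337]
(array([ 5.98115075e-01, -1.18971750e-01,  2.94881104e-01, -6.92990479e-02,
       -3.42210291e-05]), np.float64(0.5377934958664738), 42440)
-1 3321 [ 14.4 -41.8 -12.8] [ -9.2 -56.8 -50. ]
-50 800 [-1.5 14. ] [-54.8 -42.1]
-42 930 [-7.8 13.9] [-55.7 -42.1]
-34 782 [-7.7 13.7] [-55.6 -42.1]
-26 601 [-7.5 13.8] [-55.  -42.2]
-18 208 [-7.8 13.4] [-47.7 -42.3]
1 3338 [ 14.4  56.9 -12.2] [ -9.2  42.2 -50. ]
-50 810 [-1.4 14. ] [42.4 55.4]
-42 916 [-7.6 13.9] [42.4 56.1]
-34 791 [-7.8 13.8] [42.5 56. ]
-26 616 [-7.9 13.8] [42.5 55.3]
-18 205 [-7.1 13.4] [42.5 48.6]
```

View pics/w1.png

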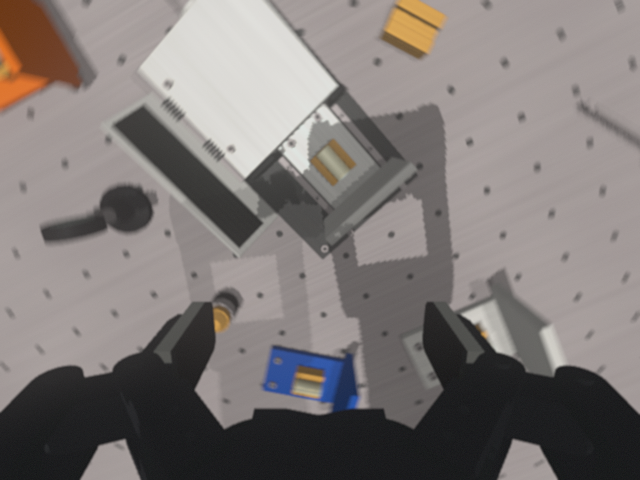

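The wrist view shows the station at the upper centre. The carrier's end plate runs from about (330,240) to (415,170) and the thumb plate from about (110,125) to (245,240). The tips sit 13 mm behind the TCP. I'll align, descend to just above the plates and check again.

>>> move_arm(linear=[[0,0,0],[0,-10,0],[0,0,35],[0,0,35],[0,0,30],[0,0,10],[0,0,0],[0,0,0]], spin=[0.11,0,0,0,0,0,0,0], grip=[-1,-1,-1,-1,-1,-1,-1,-1])

```text
clock: 3.92
eef_pos: [0.5263, -0.0855, 0.0896]
orientation: [0.959, -0.282, -0.0, -0.0]
contact_force: [-0.2, 0.0, 1.6]
opening: 0.0853
grip_force: 0.0
```

```bash
cat >> h.py <<'E'
def report(v):
    s,Rt=tool(); 
    pt=lambda x,y,z: sta((s["eef_pos"]+Rt@np.array([x,y,z])/1000)[None],v)[0].round(1)
    print("t",s["clock"],"tcp",s["eef_pos"].round(4),"a",np.degrees(np.arctan2(Rt[1,0],Rt[0,0])).round(1),"F",s["contact_force"].round(1))
    print("M",pt(0,0,-13),"push corner",pt(11,42,-13),"press tip mid",pt(0,-45,-13),"press outer",pt(-11,-48,-13))
    return s,Rt
E
python3 - <<'E'
from h import *
im,d,P,T,K=cloud("wrist"); cv2.imwrite("pics/w2.png",im)
s,Rt=tool(); F=(P-s["eef_pos"])@Rt*1000
m=(d>0)&(P[...,2]<.0865)&~((np.abs(F[...,1])>38)&(np.abs(F[...,0])<18)&(F[...,2]<-8)&(np.abs(F[...,1])<60))
v,e,n=fit(P[m],[.5965,-.1187,.2935,-.0685,0]); print(v.round(4),e,n); report(v); report([.5965,-.1187,.2935,-.0685,0])
E
```

```text
[ 5.983e-01 -1.192e-01  2.947e-01 -6.940e-02 -1.000e-04] 0.49211676576739904 98503
t 3.9667 tcp [ 0.5275 -0.0859  0.091 ] a -32.8 F [ 0.4 -0.4  1. ]
M [-58.2  52.5 104.1] push corner [-83.1  16.9 104.1] press tip mid [-23.9  81.6 104.1] press outer [-28.7  91.9 104.1]
t 3.9667 tcp [ 0.5275 -0.0859  0.091 ] a -32.8 F [ 0.4 -0.4  1. ]
M [-56.6  51.3 104. ] push corner [-81.5  15.8 104. ] press tip mid [-22.3  80.5 104. ] press outer [-27.2  90.8 104. ]
```

View pics/w2.png

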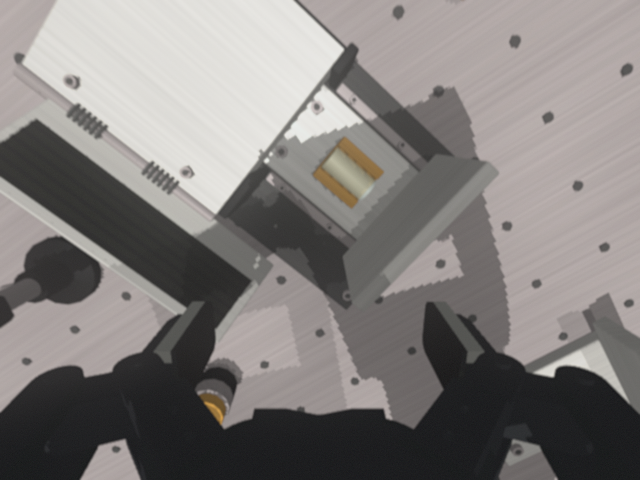

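The push finger is 5.7 mm behind the end plate and the press finger is over the thumb plate near its front end. Descending to open the flap.

>>> move_arm(linear=[[0,0,15],[0,0,13],[0,0,5],[0,0,5],[0,0,5],[0,0,4],[0,0,3],[0,0,0]], spin=[0,0,0,0,0,0,0,0], grip=[-1,-1,-1,-1,-1,-1,-1,-1])

```text
clock: 4.63
eef_pos: [0.5282, -0.0857, 0.0413]
orientation: [0.959, -0.283, 0.002, -0.001]
contact_force: [-0.7, 0.7, 5.3]
opening: 0.0855
grip_force: 2.6
```

```bash
cat >> h.py <<'E'
V=[.5983,-.1192,.2947,-.0694,0]
def angle(n,name="x"):
    im,d,P,T,K=cloud(n); cv2.imwrite(f"pics/{name}.png",im); p=sta(P[d>0],V)
    m=(p[:,0]>45)&(p[:,0]<112)&(p[:,1]>-25)&(p[:,1]<50)&(p[:,2]>47)&(p[:,2]<47+(64-p[:,1])*.9)
    p=p[m]; k=np.polyfit(p[:,1],p[:,2],1)
    r=np.abs(p[:,2]-np.polyval(k,p[:,1])); g=r<4; k=np.polyfit(p[g,1],p[g,2],1)
    print(n,"flap q",-np.arctan(k[0]).round(3),"z at hinge",np.polyval(k,64).round(1),g.sum())
E
python3 - <<'E'
from h import *
report(V); angle("scene","s3"); angle("top","t3")
E
```

```text
t 4.6333 tcp [ 0.5282 -0.0857  0.0413] a -32.9 F [-0.7  0.7  5.3]
M [-57.4  52.5  54.3] push corner [-82.4  17.   54.2] press tip mid [-23.   81.5  54.4] press outer [-27.8  91.8  54.4]
scene flap q 0.445 z at hinge 50.0 709
top flap q 0.427 z at hinge 50.9 526
```

>>> move_arm(linear=[[0,0,2],[0,0,1.5],[0,0,0]], spin=[0,0,0], grip=[-1,-1,-1])

```text
clock: 4.98
eef_pos: [0.5282, -0.0851, 0.0381]
orientation: [0.959, -0.283, 0.002, -0.001]
contact_force: [-0.7, 4.0, 6.9]
opening: 0.0855
grip_force: 3.0
```

Run:
```python
from h import *
report(V); angle("scene","s4"); angle("top","t4")
im=cv2.imread("pics/s4.png")[230:390,240:440]; cv2.imwrite("pics/s4c.png",cv2.resize(im,(750,600),interpolation=cv2.INTER_CUBIC))
```

```text
t 4.9833 tcp [ 0.5282 -0.0851  0.0381] a -32.9 F [-0.7  4.   6.9]
M [-57.2  53.   51.1] push corner [-82.2  17.5  51. ] press tip mid [-22.9  82.1  51.3] press outer [-27.7  92.4  51.2]
scene flap q 0.574 z at hinge 51.1 564
top flap q 0.591 z at hinge 49.5 475
```

View pics/s4c.png

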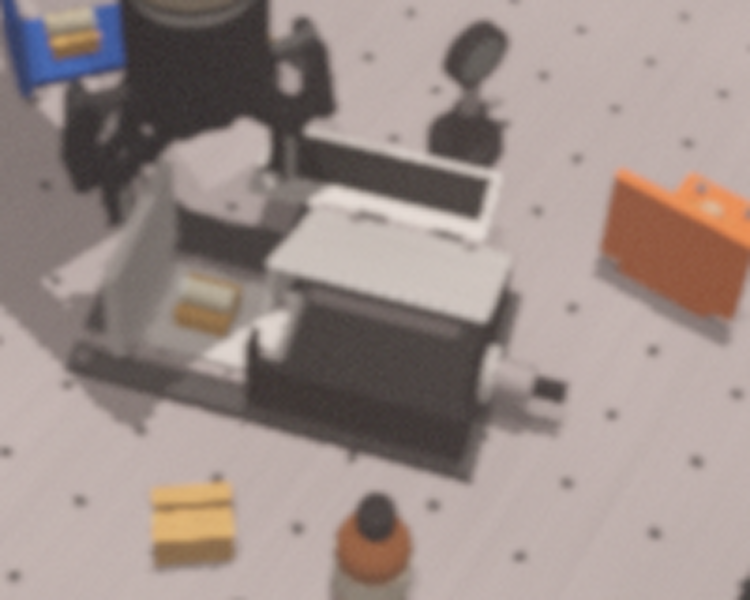

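The flap stands open at about 0.58 rad, with the carrier in front at about (200,300) in the crop. Pushing along station +x.

>>> move_arm(linear=[[2.6,-3.1,0],[3.9,-4.6,0],[4.5,-5.3,0],[4.5,-5.3,0],[4.5,-5.3,0],[4.5,-5.3,0],[2.6,-3.1,0],[0,0,0]], spin=[0,0,0,0,0,0,0,0], grip=[-1,-1,-1,-1,-1,-1,-1,-1])

```text
clock: 5.75
eef_pos: [0.5627, -0.0739, 0.0371]
orientation: [0.959, -0.283, -0.004, 0.001]
contact_force: [-12.8, -0.9, 13.3]
opening: 0.0852
grip_force: 7.1
```

Run:
```python
from h import *
report(V); angle("scene","s5"); angle("top","t5")
im,d,P,T,K=cloud("wrist"); cv2.imwrite("pics/w5.png",im)
p=sta(P[d>0],V); m=(np.abs(p[:,1])<40)&(p[:,2]>79)&(p[:,2]<87)&(p[:,0]<5)&(p[:,0]>-90); q=p[m]
print("endplate x",np.percentile(q[:,0],[5,25,50,75,95]),len(q), "slope",np.polyfit(q[:,1],q[:,0],1))
```

```text
t 5.75 tcp [ 0.5627 -0.0739  0.0371] a -32.9 F [-12.8  -0.9  13.3]
M [-20.7  53.7  50.1] push corner [-45.7  18.1  50.3] press tip mid [13.6 82.7 49.9] press outer [ 8.8 93.1 50. ]
scene flap q 0.635 z at hinge 51.6 409
top flap q 0.68 z at hinge 47.1 374
endplate x [-47.22488363 -42.82462807 -39.94590942 -37.9285485  -36.59834618] 9449 slope [ 3.24834519e-03 -4.06900594e+01]
```

>>> move_arm(linear=[[1.3,-1.5,-1],[3.2,-3.8,-0.3],[3.9,-4.6,0],[3.9,-4.6,0],[3.2,-3.8,0],[1.9,-2.3,0],[0,0,0]], spin=[0,0,0,0,0,0,0], grip=[-1,-1,-1,-1,-1,-1,-1])

```text
clock: 6.48
eef_pos: [0.5898, -0.0656, 0.0376]
orientation: [0.959, -0.283, -0.003, 0.0]
contact_force: [-5.5, -0.6, 6.3]
opening: 0.0853
grip_force: 4.6
```

```bash
cat >> h.py <<'E'
def endp():
    im,d,P,T,K=cloud("wrist"); cv2.imwrite("pics/wl.png",im)
    p=sta(P[d>0],V); m=(np.abs(p[:,1])<40)&(p[:,2]>79)&(p[:,2]<87)&(p[:,0]<5)&(p[:,0]>-90); q=p[m]
    print("endplate x",np.percentile(q[:,0],[5,25,50,75,95]).round(1),len(q), "slope",np.polyfit(q[:,1],q[:,0],1).round(3))
E
python3 - <<'E'
from h import *
report(V); angle("scene","s6"); angle("top","t6"); endp()
E
```

```text
t 6.4833 tcp [ 0.5898 -0.0656  0.0376] a -32.9 F [-5.5 -0.6  6.3]
M [ 7.5 53.8 50.6] push corner [-17.5  18.2  50.6] press tip mid [41.8 82.8 50.5] press outer [37.  93.2 50.5]
scene flap q 0.611 z at hinge 51.4 475
top flap q 0.638 z at hinge 49.4 255
endplate x [-19.5 -14.8 -12.1  -9.7  -8.2] 8779 slope [  0.013 -12.661]
```

>>> move_arm(linear=[[1.3,-1.5,0],[1.6,-1.9,0],[1.3,-1.5,0],[1.0,-1.1,0],[0.6,-0.8,0],[0,0,0]], spin=[0,0,0,0,0,0], grip=[-1,-1,-1,-1,-1,-1])

```text
clock: 7.13
eef_pos: [0.5964, -0.0635, 0.0373]
orientation: [0.959, -0.283, -0.005, 0.001]
contact_force: [-11.5, -2.5, 7.6]
opening: 0.0853
grip_force: 7.0
```

Run:
```python
from h import *
report(V); angle("scene","s7"); endp()
```

```text
t 7.1333 tcp [ 0.5964 -0.0635  0.0373] a -32.9 F [-11.5  -2.5   7.6]
M [14.4 53.9 50.3] push corner [-10.5  18.3  50.4] press tip mid [48.8 82.9 50.1] press outer [44.  93.2 50.1]
scene flap q 0.626 z at hinge 51.6 431
endplate x [-13.7  -8.1  -5.4  -2.9  -1.2] 6257 slope [ 0.012 -5.997]
```

>>> move_arm(linear=[[0.6,-0.8,0],[0.6,-0.8,0],[0.6,-0.8,0],[0,0,0]], spin=[0,0,0,0], grip=[-1,-1,-1,-1])

```text
clock: 7.57
eef_pos: [0.5963, -0.0634, 0.0371]
orientation: [0.959, -0.283, -0.008, 0.003]
contact_force: [-17.8, -5.9, 11.4]
opening: 0.0856
grip_force: 10.7
```

Run:
```python
from h import *
report(V); angle("scene","s8"); endp()
```

```text
t 7.5667 tcp [ 0.5963 -0.0634  0.0371] a -32.9 F [-17.8  -5.9  11.4]
M [14.5 53.9 50.1] push corner [-10.4  18.4  50.3] press tip mid [48.9 83.  49.6] press outer [44.1 93.3 49.7]
scene flap q 0.646 z at hinge 51.7 364
endplate x [-13.4  -8.   -5.3  -2.9  -1.1] 5982 slope [ 0.009 -5.91 ]
```

>>> move_arm(linear=[[0.6,-0.8,-0.5],[0.6,-0.8,0],[0,0,0]], spin=[0,0,0], grip=[-1,-1,-1])

```text
clock: 7.92
eef_pos: [0.5964, -0.0633, 0.0371]
orientation: [0.959, -0.283, -0.01, 0.004]
contact_force: [-20.5, -8.1, 13.7]
opening: 0.0853
grip_force: 13.4
```

Run:
```python
from h import *
report(V); angle("scene","s9"); endp()
a=cv2.imread("pics/s9.png")[240:380,250:410]; b=cv2.imread("pics/wl.png")
cv2.imwrite("pics/m9.png",np.hstack([cv2.resize(a,(400,350),interpolation=cv2.INTER_CUBIC),cv2.resize(b,(400,300))[:350] if 0 else cv2.copyMakeBorder(cv2.resize(b,(400,300)),0,50,0,0,0)]))
```

```text
t 7.9167 tcp [ 0.5964 -0.0633  0.0371] a -32.9 F [-20.5  -8.1  13.7]
M [14.6 54.  50.1] push corner [-10.3  18.5  50.4] press tip mid [49.  83.  49.5] press outer [44.2 93.3 49.6]
scene flap q 0.648 z at hinge 52.1 346
endplate x [-13.3  -7.9  -5.1  -2.8  -1. ] 5890 slope [ 0.007 -5.803]
```

View pics/m9.png

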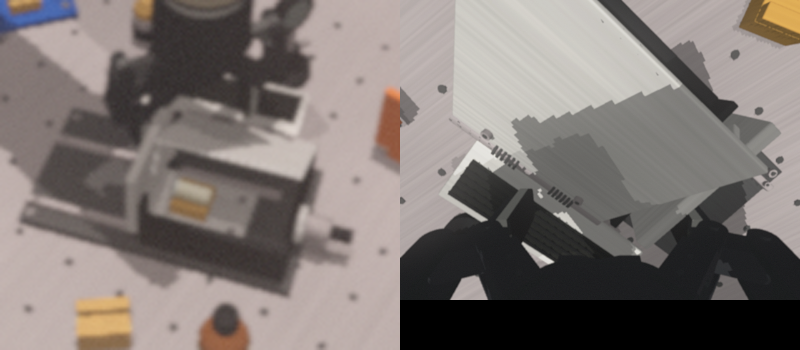

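The end plate sits against the chamber front, the flap is at its stop and the push force is rising with no further motion, so the carrier is home. Backing the push finger off with the flap still held, then checking.

>>> move_arm(linear=[[-1.3,1.5,0],[-1.9,2.3,0],[-1.9,2.3,0],[-1.3,1.5,0],[0,0,0]], spin=[0,0,0,0,0], grip=[-1,-1,-1,-1,-1])

```text
clock: 8.43
eef_pos: [0.5967, -0.0641, 0.0394]
orientation: [0.959, -0.283, 0.001, -0.001]
contact_force: [-1.2, 2.2, 4.8]
opening: 0.0854
grip_force: 3.9
```

Run:
```python
from h import *
report(V); angle("scene","s10"); endp()
def rel(n):
    im,d,P,T,K=cloud(n); Q=P[d>0]; p=sta(Q,V)
    # right side: chamber right cheek/wall region & end plate; fit only lower/right geometry (no flap)
    m=(p[:,0]>-30)&(p[:,0]<125)&(p[:,1]>-62)&(p[:,1]<-25)&(p[:,2]>12)&(p[:,2]<86)&~((p[:,0]>12)&(p[:,2]>48))
    p=p[m]; e=p[(p[:,2]>64)&(p[:,0]<10)]; c=p[(p[:,2]>50)&(p[:,2]<58)&(p[:,1]<-43)&(p[:,0]<15)]
    print(n,"ep",len(e),np.percentile(e[:,0],[2,50,98]).round(1) if len(e) else 0,"cheek",len(c),np.percentile(c[:,0],[2,50,98]).round(1) if len(c) else 0)
rel("scene"); rel("wrist")
```

```text
t 8.4333 tcp [ 0.5967 -0.0641  0.0394] a -32.9 F [-1.2  2.2  4.8]
M [14.5 53.2 52.4] push corner [-10.5  17.6  52.3] press tip mid [48.8 82.2 52.5] press outer [44.  92.5 52.5]
scene flap q 0.527 z at hinge 50.6 642
endplate x [-13.8  -8.1  -5.5  -2.9  -1.4] 8078 slope [ 0.01  -6.054]
scene ep 74 [-11.9  -6.1   7.3] cheek 0 0
wrist ep 1786 [-10.6  -4.6  -2.6] cheek 1 [3.5 3.5 3.5]
```

>>> move_arm(linear=[[-1.3,1.5,0],[-1.9,2.3,0],[-0.6,0.8,0],[0,0,0],[0,0,-3],[0,0,-4],[0,0,-4],[0,0,-4]], spin=[0,0,0,0,0,0,0,0], grip=[-1,-1,-1,-1,-1,-1,-1,-1])

```text
clock: 9.3
eef_pos: [0.59, -0.0669, 0.0532]
orientation: [0.959, -0.283, 0.0, 0.001]
contact_force: [1.3, -2.7, 1.1]
opening: 0.0853
grip_force: 1.2
```

>>> move_arm(linear=[[0,0,-5],[0,0,-8],[0,0,-15],[0,0,-25],[0,0,-30],[0,0,-30],[0,0,-10],[0,0,0]], spin=[0,0,0,0,0,0,0,0], grip=[-1,-1,-1,-1,-1,-1,-1,-1])

```text
clock: 9.97
eef_pos: [0.5916, -0.0661, 0.1793]
orientation: [0.959, -0.283, 0.003, -0.0]
contact_force: [0.4, 0.4, 0.5]
opening: 0.0854
grip_force: 0.0
```

Run:
```python
from h import *
report(V)
im,d,P,T,K=cloud("wrist"); cv2.imwrite("pics/w11.png",im)
Q=P[(d>0)&(P[...,2]<.0865)]
for c in (-.004,0.,.002): print(fit(Q,V[:3]+[c,0]))
for n in ("scene",):
    im,d,P,T,K=cloud(n); cv2.imwrite("pics/s11.png",im); print(fit(P[d>0],[.593,-.118,.292,-.002,0]))
p=sta(Q,V); m=(np.abs(p[:,1])<40)&(p[:,2]>81)&(p[:,0]<15)&(p[:,0]>-30)
for lo,hi in((-40,-20),(-20,0),(0,20),(20,40)):
    k=p[m&(p[:,1]>lo)&(p[:,1]<hi)]; print(lo,len(k),np.percentile(k[:,0],[3,50,97]).round(1))
```

```text
t 9.9667 tcp [ 0.5916 -0.0661  0.1793] a -32.9 F [0.4 0.4 0.5]
M [  9.   52.8 192.3] push corner [-16.   17.2 192.3] press tip mid [ 43.3  81.8 192.4] press outer [ 38.5  92.2 192.4]
(array([ 5.99486457e-01, -1.18398657e-01,  2.93195218e-01, -3.52952681e-03,
        3.38298371e-05]), np.float64(0.5515652763460075), 38288)
(array([ 5.99486457e-01, -1.18398657e-01,  2.93195218e-01, -3.52952682e-03,
        3.38298374e-05]), np.float64(0.5515652763460075), 38288)
(array([ 5.99486457e-01, -1.18398657e-01,  2.93195218e-01, -3.52952682e-03,
        3.38298374e-05]), np.float64(0.5515652763460075), 38288)
(array([ 0.59609549, -0.11705806,  0.28901131, -0.00220231,  0.00225358]), np.float64(0.8262986551655018), 5559)
-40 378 [-10.4  -6.5  -2.9]
-20 368 [-10.1  -6.   -2.4]
0 347 [-9.4 -5.4 -1.8]
20 328 [-8.8 -4.8 -1.1]
```

View pics/w11.png

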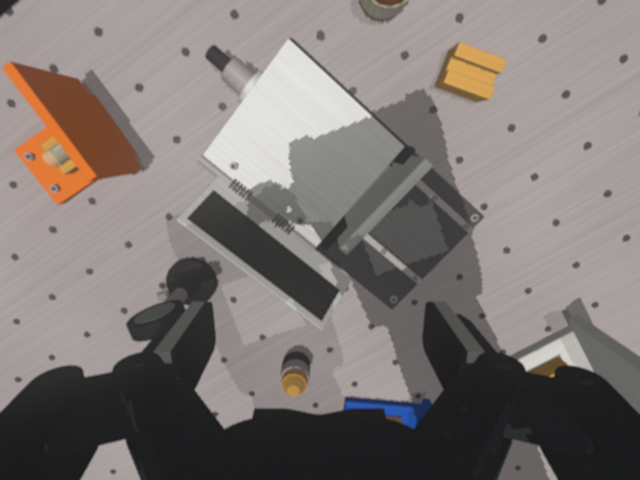

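The end plate looks slightly skewed, with its left side ahead. I'll quantify the skew and check that the flap has closed.

Run:
```python
from h import *
im,d,P,T,K=cloud("wrist"); Q=P[(d>0)&(P[...,2]<.0865)]
p=sta(Q,[.5995,-.1184,.2932,0,0])
m=(p[:,0]>15)&(p[:,0]<110)&(p[:,1]>-35)&(p[:,1]<55)&(p[:,2]>40)
k=np.polyfit(p[m,1],p[m,2],1); print("lid slope",k)
# lid edges: front edge x vs y ; right side wall ; end plate top front & rear edges per band
lid=p[(p[:,2]>44)&(p[:,2]<52)&(p[:,1]>-46)&(p[:,1]<60)]
for lo in range(-40,60,10):
    b=lid[(lid[:,1]>lo)&(lid[:,1]<lo+10)]; print(lo,"lid x",np.percentile(b[:,0],[1,99]).round(1),end=" ")
    e=p[(p[:,2]>82)&(p[:,1]>lo)&(p[:,1]<lo+10)&(np.abs(p[:,0])<25)]; print("ep",np.percentile(e[:,0],[3,97]).round(1) if len(e)>10 else "",end=" ")
    c=p[(p[:,2]>57)&(p[:,2]<62)&(p[:,1]>lo)&(p[:,1]<lo+10)&(np.abs(p[:,0])<25)]; print("cheek",np.percentile(c[:,0],[3,97]).round(1) if len(c)>10 else "")
cv2.imwrite("pics/w12.png",cv2.resize(im[130:270,300:460],(800,700)[:2] if 0 else (680,595),interpolation=cv2.INTER_CUBIC))
```

```text
lid slope [4.32144605e-03 4.87660654e+01]
-40 lid x [-238.6  114.6] ep [-11.9  -4.5] cheek [-4.7  2.9]
-30 lid x [-271.9  114.6] ep [-11.6  -4.2] cheek [-4.5  2.3]
-20 lid x [-305.7  114.7] ep [-11.7  -4. ] cheek [-4.2 -3.7]
-10 lid x [ -3.8 114.6] ep [-11.3  -3.7] cheek [-4.1 -3.4]
0 lid x [ -3.4 114.7] ep [-10.9  -3.4] cheek [-3.6 -3.2]
10 lid x [ -3.  114.6] ep [-10.7  -3. ] cheek [-3.3 -3.1]
20 lid x [ -2.5 114.4] ep [-10.4  -2.7] cheek [-3.2 -2.4]
30 lid x [  2.7 114.5] ep [-10.2  -2.4] cheek [-2.7  2.7]
40 lid x [  2.8 114.4] ep [-9.9 -2.4] cheek [-2.2  2.7]
50 lid x [  4.3 114.3] ep  cheek [-1.9  2.7]
```

View pics/w12.png

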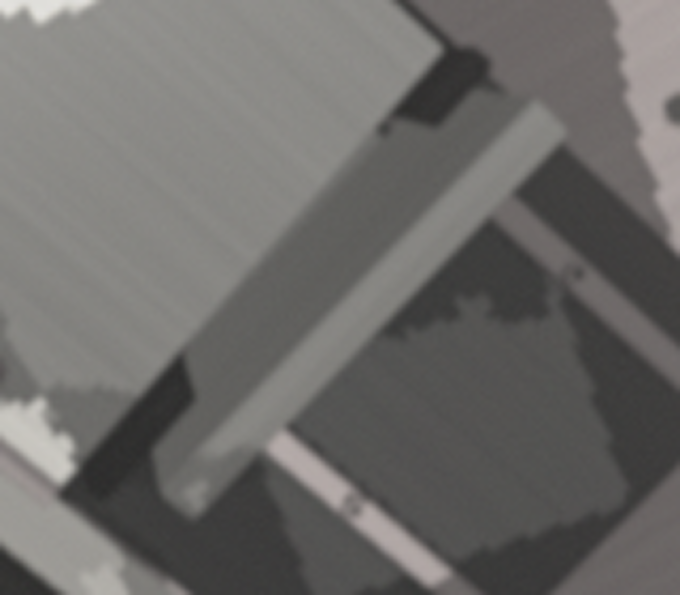

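The flap is closed, but the end plate is skewed by about 0.027 rad: the left side touches and the right side is about 2 mm short, because I pushed left of centre. I'll turn the fingers square to the track, reopen the flap and push again right of centre.

>>> move_arm(linear=[[0,0,0],[0,0,0],[0,0,0],[0,0,0],[0,0,0],[0,0,0],[0,0,0],[0,0,0]], spin=[-0.108,-0.108,-0.108,-0.108,-0.108,-0.108,-0.108,-0.111], grip=[-1,-1,-1,-1,-1,-1,-1,-1])

```text
clock: 10.78
eef_pos: [0.5876, -0.0656, 0.1721]
orientation: [0.989, 0.149, -0.003, -0.001]
contact_force: [-0.2, -0.3, 0.6]
opening: 0.0854
grip_force: 0.0
```

>>> move_arm(linear=[[-18,5,0],[-18,5,0],[0,0,30],[0,0,30],[0,0,17],[0,0,8],[0,0,0],[0,0,0]], spin=[0,0,0,0,0,0,0,0], grip=[-1,-1,-1,-1,-1,-1,-1,-1])

```text
clock: 11.45
eef_pos: [0.5573, -0.0858, 0.0892]
orientation: [0.989, 0.146, -0.001, -0.001]
contact_force: [0.2, -0.6, 0.0]
opening: 0.0856
grip_force: 0.0
```

```bash
cat >> h.py <<'E'
V0=[.5965,-.1187,.2935,0,0]
def near():
    s,Rt=report(V0)
    im,d,P,T,K=cloud("wrist"); cv2.imwrite("pics/wn.png",im)
    p=sta(P[d>0],V0); F=(P[d>0]-s["eef_pos"])@Rt*1000; ok=~((np.abs(F[:,1])>38)&(np.abs(F[:,0])<18)&(F[:,2]<-8))
    for lo in range(-40,40,20):
        e=p[ok&(p[:,2]>82)&(p[:,2]<87)&(p[:,1]>lo)&(p[:,1]<lo+20)&(np.abs(p[:,0])<30)]
        if len(e)>10: print(lo,"ep",np.percentile(e[:,0],[3,97]).round(1),len(e))
    m=(p[:,2]>47)&(p[:,2]<52)&(p[:,1]>-38)&(p[:,1]<60)&(p[:,0]>60)
    if m.sum()>50: print("lid back x",np.percentile(p[m,0],99).round(1),"right y",np.percentile(p[(p[:,2]>47)&(p[:,2]<51)&(p[:,0]>60)&(p[:,0]<100)&(p[:,1]>-60),1],1).round(1))
    c=p[ok&(p[:,2]>57)&(p[:,2]<62)&(p[:,1]>45)&(p[:,1]<55)&(np.abs(p[:,0])<25)]
    if len(c)>10: print("left cheek x",np.percentile(c[:,0],[3,97]).round(1),len(c))
E
python3 - <<'E'
from h import *
near()
E
```

```text
t 11.45 tcp [ 0.5573 -0.0858  0.0892] a 16.8 F [ 0.2 -0.6  0. ]
M [-28.   42.8 102.2] push corner [-17.    0.8 102.2] press tip mid [-28.   87.8 102.3] press outer [-39.   90.8 102.4]
-40 ep [-9.  -1.4] 787
-20 ep [-8.4 -0.9] 792
0 ep [-7.8 -0.3] 794
20 ep [-7.3  0.3] 810
lid back x 104.4 right y -40.8
left cheek x [1.2 5.7] 202
```

>>> move_arm(linear=[[3,0,14],[0,0,13],[0,0,5],[0,0,5],[0,0,5],[0,0,5],[0,0,3],[0,0,0]], spin=[0,0,0,0,0,0,0,0], grip=[-1,-1,-1,-1,-1,-1,-1,-1])

```text
clock: 12.17
eef_pos: [0.5619, -0.0848, 0.0411]
orientation: [0.989, 0.145, 0.001, -0.0]
contact_force: [-0.5, 1.9, 5.5]
opening: 0.0854
grip_force: 2.4
```

Run:
```python
from h import *
near(); angle("scene","s13"); angle("top","t13")
```

```text
t 12.1667 tcp [ 0.5619 -0.0848  0.0411] a 16.7 F [-0.5  1.9  5.5]
M [-23.4  42.5  54.1] push corner [-12.4   0.5  54.1] press tip mid [-23.3  87.5  54.2] press outer [-34.3  90.5  54.1]
-40 ep [-5.4 -1.1] 900
-20 ep [-5.  29.1] 3241
0 ep [-7.4 27.7] 2077
20 ep [-7.2  0.5] 1529
lid back x 93.1 right y 59.1
left cheek x [ 1.4 24.1] 851
scene flap q 0.487 z at hinge 50.0 679
top flap q 0.491 z at hinge 49.8 479
```

>>> move_arm(linear=[[0,0,1.5],[1.5,0,0.5],[1.5,0,0],[1.5,0,0],[1,0,0],[1,0,0],[1,0,0],[0,0,0]], spin=[0,0,0,0,0,0,0,0], grip=[-1,-1,-1,-1,-1,-1,-1,-1])

```text
clock: 12.98
eef_pos: [0.5636, -0.0842, 0.0388]
orientation: [0.989, 0.146, -0.006, -0.0]
contact_force: [-13.4, -4.3, 13.9]
opening: 0.0854
grip_force: 7.5
```

Run:
```python
from h import *
near(); angle("scene","s14")
```

```text
t 12.9833 tcp [ 0.5636 -0.0842  0.0388] a 16.8 F [-13.4  -4.3  13.9]
M [-21.3  42.5  51.8] push corner [-10.4   0.5  51.6] press tip mid [-21.3  87.5  51.9] press outer [-32.3  90.5  52.1]
-40 ep [-3.  -1.3] 80
-20 ep [-2.9 -0.3] 595
0 ep [-6.8 28.9] 3793
20 ep [-7.   0.6] 1564
lid back x 93.8 right y 60.4
left cheek x [ 1.7 24.4] 1218
scene flap q 0.568 z at hinge 51.1 577
```

>>> move_arm(linear=[[1,0,0],[1,0,0],[1,0,0],[1,0,0],[0,0,0]], spin=[0,0,0,0,0], grip=[-1,-1,-1,-1,-1])

```text
clock: 13.5
eef_pos: [0.565, -0.0841, 0.0389]
orientation: [0.989, 0.146, -0.009, 0.0]
contact_force: [-20.5, -8.1, 20.3]
opening: 0.0855
grip_force: 12.2
```

Run:
```python
from h import *
near(); angle("scene","s15")
```

```text
t 13.5 tcp [ 0.565  -0.0841  0.0389] a 16.7 F [-20.5  -8.1  20.3]
M [-19.9  42.2  51.9] push corner [-9.   0.1 51.6] press tip mid [-19.9  87.2  52. ] press outer [-30.9  90.2  52.2]
-20 ep [-1.4  1.1] 476
0 ep [-6. 29.] 3791
20 ep [-6.7  0.9] 1537
lid back x 94.9 right y 60.6
left cheek x [ 1.5 24.2] 1212
scene flap q 0.567 z at hinge 50.9 588
```

>>> move_arm(linear=[[1,0,0],[1,0,0],[0,0,0]], spin=[0,0,0], grip=[-1,-1,-1])

```text
clock: 13.85
eef_pos: [0.5649, -0.0841, 0.0389]
orientation: [0.989, 0.145, -0.011, 0.0]
contact_force: [-27.1, -7.9, 23.2]
opening: 0.0854
grip_force: 15.2
```

Run:
```python
from h import *
near(); angle("scene","s16")
```

```text
t 13.85 tcp [ 0.5649 -0.0841  0.0389] a 16.7 F [-27.1  -7.9  23.2]
M [-20.   42.2  51.9] push corner [-9.   0.2 51.6] press tip mid [-19.9  87.2  52.1] press outer [-30.9  90.2  52.3]
-20 ep [-1.3  1.1] 453
0 ep [-5.9 29. ] 3754
20 ep [-6.9  0.9] 1567
lid back x 94.7 right y 60.4
left cheek x [ 1.5 24.3] 1186
scene flap q 0.564 z at hinge 50.9 588
```

>>> move_arm(linear=[[-2,0,0.5],[-2,0,0.5],[-2,0,0.5],[-2,0,0],[-2,0,0],[-2,0,0],[-1.5,0,0],[0,0,0]], spin=[0,0,0,0,0,0,0,0], grip=[-1,-1,-1,-1,-1,-1,-1,-1])

```text
clock: 14.62
eef_pos: [0.564, -0.0854, 0.0393]
orientation: [0.989, 0.145, 0.003, 0.001]
contact_force: [1.7, 1.8, 4.9]
opening: 0.0855
grip_force: 2.6
```

Run:
```python
from h import *
near(); angle("scene","s17")
```

```text
t 14.6167 tcp [ 0.564  -0.0854  0.0393] a 16.7 F [1.7 1.8 4.9]
M [-21.6  41.3  52.3] push corner [-10.7  -0.7  52.5] press tip mid [-21.5  86.3  52.2] press outer [-32.5  89.3  52.1]
-40 ep [-3.8 -0.3] 389
-20 ep [-3.7  1. ] 1009
0 ep [-6.  28.9] 3969
20 ep [-6.6  0.9] 1565
lid back x 94.2 right y 60.3
left cheek x [ 1.3 24.4] 1162
scene flap q 0.555 z at hinge 50.7 607
```

Squared up: the front edge reads 1.0 on the right and 0.9 on the left, and the cheek front is at about 1.3. Backing off a little more, then letting the flap close.

>>> move_arm(linear=[[-1.5,0,0],[-1,0,0],[0,0,0],[0,0,-3],[0,0,-4],[0,0,-4],[0,0,-4],[0,0,-5]], spin=[0,0,0,0,0,0,0,0], grip=[-1,-1,-1,-1,-1,-1,-1,-1])

```text
clock: 15.38
eef_pos: [0.5577, -0.0862, 0.0569]
orientation: [0.989, 0.146, -0.001, -0.0]
contact_force: [1.0, -1.6, -0.4]
opening: 0.085
grip_force: 1.0
```

>>> move_arm(linear=[[0,0,-8],[0,0,-15],[0,0,-20],[0,0,-20],[0,0,-25],[0,0,-25],[0,0,-10],[0,0,0]], spin=[0,0,0,0,0,0,0,0], grip=[-1,-1,-1,-1,-1,-1,-1,-1])

```text
clock: 16.05
eef_pos: [0.5601, -0.0859, 0.1831]
orientation: [0.989, 0.146, 0.002, 0.001]
contact_force: [0.1, 0.7, 0.0]
opening: 0.0859
grip_force: 0.0
```

Run:
```python
from h import *
near()
im,d,P,T,K=cloud("wrist"); p=sta(P[d>0],V0)
m=(p[:,0]>15)&(p[:,0]<110)&(p[:,1]>-35)&(p[:,1]<55)&(p[:,2]>40)&(p[:,2]<80); print("lid",np.polyfit(p[m,1],p[m,2],1))
cv2.imwrite("pics/w18.png",im)
```

```text
t 16.05 tcp [ 0.5601 -0.0859  0.1831] a 16.8 F [0.1 0.7 0. ]
M [-25.4  42.  196.1] push corner [-1.440e+01 -1.000e-01  1.962e+02] press tip mid [-25.4  87.  196. ] press outer [-36.4  90.  195.9]
-40 ep [-6.5  0.6] 316
-20 ep [-6.7  0.6] 318
0 ep [-7.3  0.6] 331
20 ep [-7.3  0.6] 344
lid back x 118.0 right y -40.7
left cheek x [1.3 5.5] 79
lid [3.93679408e-03 4.87053188e+01]
```

View pics/w18.png

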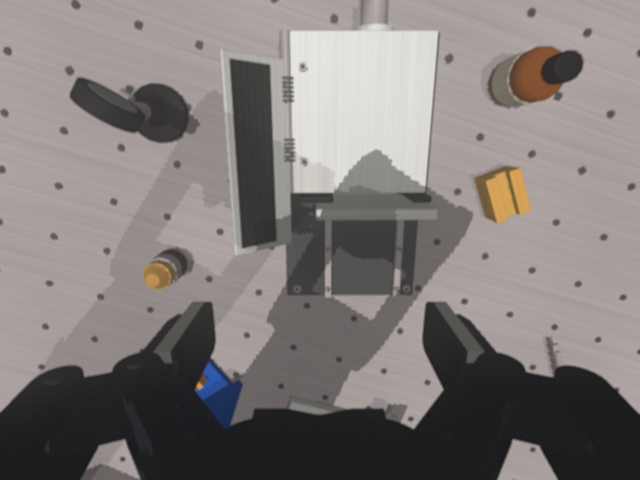

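The wrist picture shows the end plate (316–437, row 213) parallel to the chamber front and flush with it (front at 0.6 mm all along). The lid is flat at 48.7 mm, and the bystanders are in place. Handing in.

```bash
python3 -c "
from station import *
print(hand_in())"
```

```text
the job is handed in; nothing more can be done
None
```

The carrier is home with its end plate flush against the chamber front and the flap closed. It took two pushes: after the first, the end plate's right side was about 2 mm short when the flap closed, so I reopened it, pushed the carrier square and let the flap close again. I handed the job in at about 16 s on the robot's clock.

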